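# Hang a sample-tube carrier on an anti-lift peg

## Task

Pick up the sample-tube carrier by its blue tab and hang it by its eye on the steel peg, pushing it in past the red gravity flap until the flap drops shut behind the eye. Before letting go, tug the carrier gently back towards the peg's tip so that the eye pulls on the shut flap and you feel it hold, then leave the carrier hanging still on the peg. Use only gentle force on the peg and flap, and do not disturb the spray bottle, the tube rack or the glove box.

Things in the scene. Friction and masses are not known exactly. Their poses are not given: they have to be found in the camera images.
- carrier: White tube carrier, about 0.3 kg, loose, starts upright; origin under its centre, z up. Base 44 (x) x 110 (y) x 12 mm; a central mast bears the eye, with a blue tab on top; an orange-capped tube stands 37 mm to either side of the mast, tops 108 mm above the underside. The same both ways round. The peg passes through the eye along x.
- tab (a point): Centre of the carrier's blue grip tab, 197 mm above the carrier's underside: 12 mm thick along x, 28 wide along y, 40 tall. It stands directly on top of the eye. Axes as the carrier's.
- eye (a point): Centre of the carrier's eye, 47 mm straight below the tab's centre, axes as the carrier's: a rectangular slot 22 mm wide (y) and 34 tall (z) through an 8 mm thick plate (thickness along x), with a bar 10 mm high above and below it.
- peg_tip (a point): Rounded free end of the fixed steel peg, on its axis, 200 mm above the table. x points along the level peg from tip to post, z up. The peg is 14 mm thick and 119 mm long. More than 20 N on it does damage. With the eye hanging on the peg, the eye's centre is 10 mm below the axis.
- stand: Fixed stand; origin under the post, x from peg tip to post. Post 28 x 36 mm, 218 tall; grey base plate 12 mm thick. A latch unit on the peg carries the red flap's pivot (on the peg's axis, 33 mm from the tip) and a 30 mm black rubber collar, face 44 mm farther in, that stops the eye. The unit sits up to 10 mm nearer to or farther from the tip: not measured, to be felt.
- flap (a joint): Angle of the red flap, hanging 36 mm down from its pivot, 4 thick, 14 wide: 0 = straight down, shut (its stop); grows inwards to 1.45. Light: an eye pushed inwards lifts it; it falls shut once the eye's lower bar is past its end (23 mm past the pivot if hanging, later if held higher). Flap and collar share a stiff bush that gives 1 mm per 8 N along the peg; over 15 N on either does damage.
- spray: White spray bottle with green trigger head, 72 mm across, 210 tall, loose; origin under its centre. Leave alone.
- rack: Blue tube rack 60 x 150 mm with orange-capped tubes, 101 tall, loose; origin under its centre, y along its length. Leave alone.
- glovebox: Cardboard glove box 115 x 220 x 75 mm, loose; origin under its centre. Leave alone.
Mind the look-alikes: they are no part of the job. Leave any green look-alike of the carrier alone.

How it is judged:
By the outcome, as a careful person would: the job done as asked, in the order asked, and still so for the second after the job is handed in, with the robot touching nothing.
It also fails if it takes over 61 s, if anything falls off the work surface, if the arm or the gripper's body presses on something with over 40 N, if the wrist force passes 120 N, or if a joint passes its speed limit or range.

## Robot

A 7-joint arm with a two-finger parallel gripper is mounted at the origin on the work surface. World frame = base frame: x ahead of the robot, y to its left, z up, the work surface at z = 0. Lengths are in m, angles in rad, forces in N, time in s.
With the tool pointing down it reaches from about 0.4 to 0.75 m from the base axis. Payload 19.5 kg.
Tool frame: the origin (TCP) lies on the front face of the gripper's body, between the roots of the fingers; the fingertips stand 73 mm ahead of it and the grasp point (between the pads) lies 54 mm ahead of it; z points along the fingers, y is the direction in which the jaws open and shut (so a half turn about z gives the same grasp; the last joint's range is limited). The gripper opens to 85 mm and grips with 20 to 120 N. Pads are 22 mm wide; open, the fingers measure 114 mm over their backs; the gripper's body (76 mm by 85 mm) begins 54 mm behind the grasp point. The pads swing forward as they close: fully open they stand 13 mm farther back than shut.
Start: joints at [-1.283, 0.707, -0.028, 1.485, 0.022, 0.951, -0.075], TCP at [0.186, 0.544, 0.304] pointing down, gripper open.
Joint ranges: [-2.71, 2.71], [-0.32, 2.16], [-1.57, 1.52], [0, 2.45], [-1.46, 4.6], [0, 2.02], [-2.83, 2.83]. Speed limits (rad/s): [1.89, 1.89, 2.57, 2.57, 3.01, 3.01, 3.01].

## Interface

Orientations are given as a 3x3 rotation matrix whose columns are the frame's x, y, z axes.
In Python, from workcell import ctrl, cams, hand_in, nets gives the robot as it stands. The module is installed in compiled form; this text tells all that it offers.
- The arm moves only by the shell command python3 -m crank 'ROWS' [FORCE]. ROWS is JSON, a list that holds one entry, the list of rows, each a list of 5 numbers: the opening in per cent of the stroke, from 0 (shut) to 100 (fully open), then the shift along the tool's x, y, z in mm, then the turn about the tool's z in degrees. A call has 1 to 20 rows; each row is the pose to reach, as a shift and turn from the pose commanded when the call began, along the tool's axes at that moment; what a row does not reach only later rows make up. A row lasts 1/12 s, in which the tool goes at most 41.7 mm and 7.16 degrees, less where a joint would pass 70% of its speed; a pose out of reach is approached as far as the arm can. A call with a gripper value outside its range is refused whole. The fingers move at their own pace and stop on an object; FORCE is the grip in N (left out, the last holds). Time passes only in rows, so rows that repeat a pose let the fingers close. It gives the time, the measured TCP pose, the force and the opening at its end, in the units of the state.
- ctrl.observe(): the state, without advancing time (a new reading comes with each control period).
- cams.snapshot(name): name is "scene" or "side" or "wrist"; returns a dict with "frame" (480x640x3 uint8, red, green, blue), "z_map" (480x640 float32, m along the optical axis (not along the pixel's ray), 0 where there is no reading), "K" (3x3 intrinsics, pixels), "D" ([k1, k2, p1, p2, k3] as OpenCV has them; the pictures are not rectified), "rvec" (rotation vector, rad) and "tvec" (3), from world to camera coordinates, as OpenCV has them. Camera axes: x right, y down, z forward; pixel columns grow to the right and rows downward; lengths in m; the calibration is good to about 2 mm. A picture is of the moment at which its call begins.
- hand_in(): hands the job in, once; it reports no verdict.
Trained networks look in a picture, given as the dict that the camera call returned (one of the last four; its "shot" number tells which), for a name from the list of things; names that differ only in an ending like _2 or _b are one class to them, and where a whole thing is asked for, a point or a joint stands for the part that bears it (a point fixed in the world has none). Each returns a list of dicts, best first, with "conf" (0 to 1); they miss things now and then, are a little off and sometimes report something else, mostly with a low value. They report only what shows in the picture. A call takes as long as a camera call. They do not tell look-alikes from the thing itself.
- nets.look_for(name, picture): "bbox" ([centre column, centre row, width, height] in pixels, round what is visible of it).
- nets.outline_of(name, picture): "pixels" (480x640 bool, what is visible of it) and "bbox" ([centre column, centre row, width, height] in pixels, round what is visible of it).
- nets.tip_of(name, picture): "xy" ([column, row] in pixels: a listed point, or the origin of a listed thing).
The state is a dict: "t": time; "joints": joint angles; "dq": joint speeds; "tau": joint torques, N m; "tool_pos": TCP position; "ee_rot": TCP orientation; "contact_force": force on the tool from outside, world axes, zero at the start; "wrist_torque": the same for the moment, N m; "gripper_width": finger opening in m.
Only numpy, scipy, OpenCV 4.12 (cv2) and the standard library are available. Lean on these libraries where they do the work, as an engineer would, in place of code of your own. Each camera call takes 0.05 s, during which the arm holds its last target.

## Working session

There is one attempt and no reset: what is moved stays moved. The work goes in short steps, Python scripts to look and compute and a shell command to move; the robot and the scene stay as the last step left them, time stands still between calls to the robot, and variables do not carry over. Pictures are saved under pics/ and viewed, and the job is handed in when it is done.

```bash
mkdir -p pics
cat > h.py <<'E'
import numpy as np, cv2
from workcell import ctrl,cams,hand_in,nets
def save(p,n): cv2.imwrite('pics/'+n,cv2.cvtColor(p['frame'],cv2.COLOR_RGB2BGR))
def w(p,u,v,z=None):
    R,_=cv2.Rodrigues(np.array(p['rvec'],float)); t=np.array(p['tvec'],float).reshape(3)
    if z is None:
        a=p['z_map'][int(v)-1:int(v)+2,int(u)-1:int(u)+2]; a=a[a>0]; z=np.median(a)
    q=cv2.undistortPoints(np.array([[[u,v]]],float),np.array(p['K']),np.array(p['D']))[0,0]
    return R.T@(np.array([q[0]*z,q[1]*z,z])-t)
def cloud(p,mask):
    R,_=cv2.Rodrigues(np.array(p['rvec'],float)); t=np.array(p['tvec'],float).reshape(3)
    v,u=np.nonzero(mask&(p['z_map']>0)); z=p['z_map'][v,u]
    q=cv2.undistortPoints(np.stack([u,v],-1)[:,None].astype(float),np.array(p['K']),np.array(p['D']))[:,0]
    return (np.stack([q[:,0]*z,q[:,1]*z,z],-1)-t)@R
def proj(p,X):
    return cv2.projectPoints(np.array(X,float).reshape(-1,1,3),np.array(p['rvec'],float),np.array(p['tvec'],float),np.array(p['K']),np.array(p['D']))[0][:,0]
E
python3 - <<'E'
from h import *
np.set_printoptions(precision=3,suppress=True)
s=ctrl.observe(); print(s)
for n in ['scene','side','wrist']:
    p=cams.snapshot(n); save(p,n+'0.png'); np.savez('pics/'+n+'0.npz',**{k:np.array(v) for k,v in p.items()})
    for o in ['carrier','tab','eye','peg_tip','stand','flap','spray','rack','glovebox']:
        print(n,o,[(np.round(d['xy']),round(d['conf'],2)) for d in nets.tip_of(o,p)][:4] if o!='flap' else '',[(np.round(d['bbox']),round(d['conf'],2)) for d in nets.look_for(o,p)][:4])
E
```

```text
{'t': 0.0, 'joints': array([-1.283,  0.707, -0.028,  1.485,  0.022,  0.951, -0.076]), 'dq': array([-0.001, -0.   , -0.001,  0.001,  0.002, -0.002, -0.   ]), 'tau': array([ -0.   , -88.323,   1.234, -23.616,   0.017,   0.006,   0.   ]), 'tool_pos': array([0.186, 0.544, 0.303]), 'ee_rot': array([[-0.946,  0.324, -0.   ],
       [ 0.324,  0.946, -0.001],
       [-0.   , -0.001, -1.   ]]), 'contact_force': array([0.632, 0.077, 0.422]), 'wrist_torque': array([0.03 , 0.027, 0.032]), 'gripper_width': 0.08527382389318564}
scene carrier [(array([286., 210.]), 0.75), (array([335., 233.]), 0.72), (array([320., 179.]), 0.65)] [(array([320., 152.,  27.,  81.]), 0.93), (array([333., 205.,  43.,  81.]), 0.9), (array([285., 183.,  44.,  80.]), 0.66)]
scene tab [(array([336., 174.]), 0.94), (array([285., 149.]), 0.8)] [(array([332., 204.,  44.,  80.]), 0.94), (array([320., 152.,  29.,  84.]), 0.7), (array([284., 182.,  42.,  82.]), 0.65), (array([240., 325., 102., 139.]), 0.31)]
scene eye [(array([336., 188.]), 0.87), (array([284., 164.]), 0.72), (array([324., 133.]), 0.61)] [(array([333., 205.,  48.
[... 1622 characters left out ...]
y([497., 330.,  58., 102.]), 0.63), (array([368., 284.,  10.,  12.]), 0.26)]
side rack [(array([226., 202.]), 0.94), (array([249., 200.]), 0.68)] [(array([226., 190.,  66.,  69.]), 0.79)]
side glovebox [(array([486., 358.]), 0.32)] [(array([340., 193.,  98.,  87.]), 0.79)]
wrist carrier [(array([212., 378.]), 0.61)] [(array([224., 401.,  80., 106.]), 0.83), (array([ 89., 429.,  43., 101.]), 0.64)]
wrist tab [] [(array([228., 405.,  78., 108.]), 0.87), (array([ 92., 430.,  49., 100.]), 0.6)]
wrist eye [] [(array([227., 404.,  79., 110.]), 0.82), (array([ 93., 430.,  43.,  96.]), 0.69)]
wrist peg_tip [] []
wrist stand [] []
wrist flap  []
wrist spray [] []
wrist rack [] []
wrist glovebox [] []
```

View pics/scene0.png

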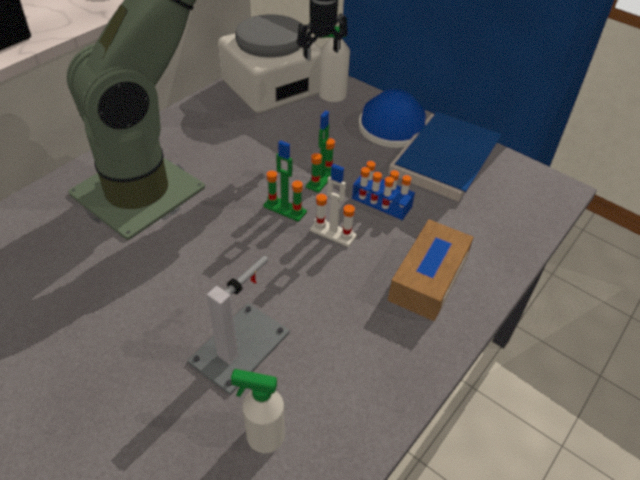

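View pics/side0.png

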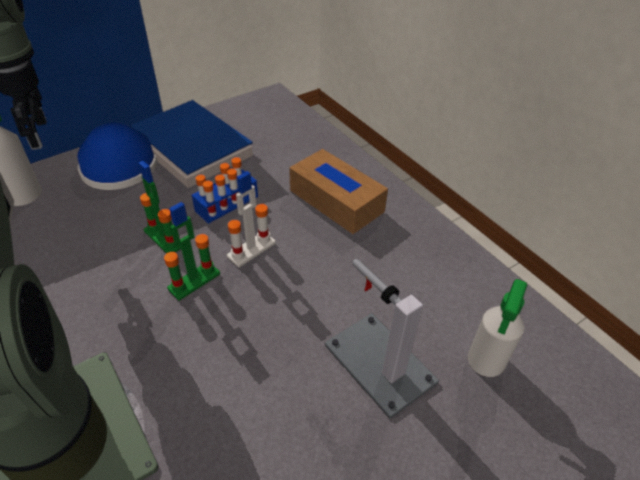

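View pics/wrist0.png

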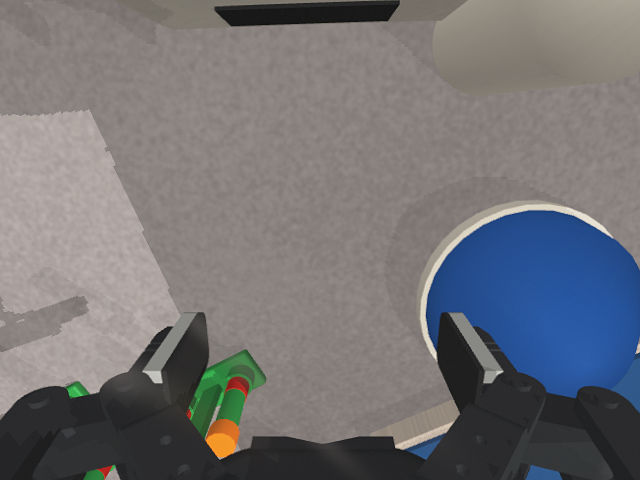

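The white carrier is at scene (335,205) and side (250,220). Things it could be taken for: the green carriers at scene (285,183) and (322,152) and the blue rack at (385,190). The peg tip is at scene (266,259) and side (355,262). I choose the white carrier and check it in a close crop while measuring.

Run:
```python
from h import *
np.set_printoptions(precision=4,suppress=True)
S={n:dict(np.load(f'pics/{n}0.npz')) for n in ['scene','side']}
a=S['scene']['frame'][150:300,200:400]; b=S['side']['frame'][170:320,150:420]
im=np.hstack([cv2.resize(a,(400,300),interpolation=3),cv2.resize(b[:, :200],(400,300),interpolation=3)])
im2=np.hstack([cv2.resize(S['scene']['frame'][240:315,215:315],(400,300),interpolation=3),cv2.resize(S['side']['frame'][245:320,340:440],(400,300),interpolation=3)])
cv2.imwrite('pics/crop.png',cv2.cvtColor(np.vstack([im,im2]),cv2.COLOR_RGB2BGR))
for n,p in S.items():
    f=p['frame'].astype(int); hsv=cv2.cvtColor(p['frame'],cv2.COLOR_RGB2HSV)
    # cloud in region
    box={'scene':(300,160,365,250),'side':(222,175,280,270)}[n]
    m=np.zeros((480,640),bool); m[box[1]:box[3],box[0]:box[2]]=1
    C=cloud(p,m); 
    print(n,C.min(0),C.max(0))
    k=(C[:,2]>0.165)&(C[:,2]<0.23); print(' tab pts',k.sum(),C[k].mean(0) if k.any() else '',C[k].min(0),C[k].max(0))
    orange=(hsv[...,0]<15)&(hsv[...,1]>180)&(hsv[...,2]>120)&m
    k,l,st,ce=cv2.connectedComponentsWithStats(orange.astype(np.uint8))
    for i in range(1,k):
        if st[i,4]>15:
            c=cloud(p,l==i); print(' orange',ce[i],st[i,4],np.median(c,0),c[:,2].max())
    # stand
    pt={'scene':(266,259),'side':(356,263)}[n]
    for n2 in [(266,259),(262,263),(258,266),(250,272)] if n=='scene' else [(355,262),(360,266),(366,270),(373,276)]:
        print(n2,w(p,*n2))
```

```text
scene [ 0.2463  0.1304 -0.006 ] [0.5865 0.5117 0.2222]
 tab pts 279 [0.5003 0.2181 0.195 ] [0.4782 0.2102 0.1663] [0.5206 0.2292 0.2222]
 orange [315.619  160.8571] 21 [0.3586 0.3182 0.1019] 0.10601734509242608
 orange [362.8889 171.5926] 27 [0.4753 0.3657 0.0996] 0.10553330105013216
 orange [320.8554 199.0361] 83 [0.4646 0.2088 0.108 ] 0.1130603309557965
 orange [348.5474 209.9158] 95 [0.537  0.2231 0.1078] 0.11268493991397563
(266, 259) [ 0.5577 -0.0758  0.2042]
(262, 263) [ 0.558  -0.0875  0.2028]
(258, 266) [ 0.5585 -0.0989  0.2043]
(250, 272) [ 0.5586 -0.1207  0.2062]
side [ 0.4179  0.1381 -0.0046] [0.692  0.4631 0.22  ]
 tab pts 323 [0.4957 0.2174 0.1922] [0.4772 0.2106 0.1653] [0.5198 0.227  0.22  ]
 orange [231.1304 176.3478] 23 [0.5381 0.3762 0.0932] 0.09910807621098346
 orange [260.9483 209.8793] 116 [0.5319 0.2225 0.1071] 0.11153767658441266
 orange [233.5455 225.7521] 121 [0.4592 0.2093 0.1075] 0.11262372477721992
(355, 262) [ 0.5495 -0.0791  0.206 ]
(360, 266) [ 0.5516 -0.0903  0.2052]
(366, 270) [ 0.553  -0.1047  0.2078]
(373, 276) [ 0.5553 -0.1206  0.2065]
```

View pics/crop.png

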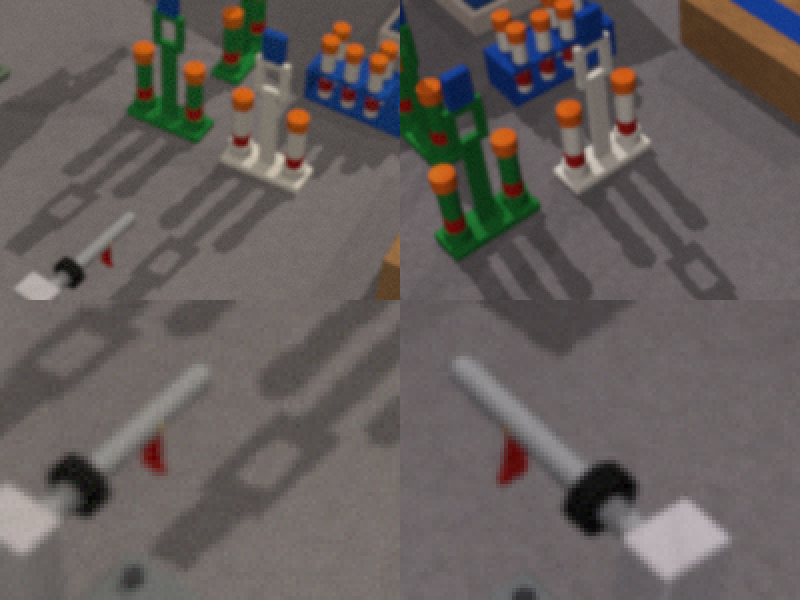

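The crop shows the white carrier with its blue tab. The green ones lie to its left and the rack is behind it. Next I fit the peg axis, carrier yaw and obstacles.

Run:
```python
from h import *
np.set_printoptions(precision=4,suppress=True)
S={n:dict(np.load(f'pics/{n}0.npz')) for n in ['scene','side']}
for n,p in S.items():
    print(n)
    hsv=cv2.cvtColor(p['frame'],cv2.COLOR_RGB2HSV)
    C=cloud(p,np.ones((480,640),bool))
    def box(lo,hi): return C[((C>lo)&(C<hi)).all(1)]
    P=box([.52,-.155,.185],[.6,-.06,.225]); print('peg',len(P),P.mean(0),P.min(0),P.max(0))
    P=box([.52,-.13,.185],[.59,-.06,.225])
    if len(P)>3: print('  fit x vs y',np.polyfit(P[:,1],P[:,0],1), 'z',P[:,2].mean(),np.percentile(P[:,2],90), P[:,1].max())
    P=box([.5,-.25,.208],[.62,-.17,.23]); print('post top',len(P),P.mean(0),P.min(0),P.max(0))
    P=box([.42,-.32,.008],[.7,-.02,.02]); 
    r=cv2.minAreaRect((P[:,:2]*1000).astype(np.float32)); print('plate',r)
    P=box([.58,.0,.06],[.85,.4,.09]); r=cv2.minAreaRect((P[:,:2]*1000).astype(np.float32)); print('glovebox',r,P.min(0),P.max(0))
    P=box([.43,.15,.18],[.54,.26,.23]); r=cv2.minAreaRect((P[:,:2]*1000).astype(np.float32)); print('tab',r,P.mean(0),P[:,2].max())
    g=(hsv[...,0]>50)&(hsv[...,0]<75)&(hsv[...,1]>150)
    G=cloud(p,g); G=G[(G[:,2]>0)&(G[:,2]<.25)&(G[:,0]>.1)]; G1=G[(G[:,1]>0)]; print('green',G1.min(0),G1.max(0)); 
    for s in [(G1[:,1]<.26),(G1[:,1]>.26)]: print('  ',s.sum(),G1[s].min(0) if s.any() else'',G1[s].max(0) if s.any() else '')
    red=((hsv[...,0]<8)|(hsv[...,0]>172))&(hsv[...,1]>150)
    F=cloud(p,red); F=F[(F[:,1]<0)&(F[:,0]>.5)&(F[:,2]>.14)]; print('flap',len(F),F.mean(0),F.min(0),F.max(0))
```

```text
scene
peg 282 [ 0.557  -0.1134  0.2052] [ 0.5455 -0.1545  0.1851] [ 0.5684 -0.0723  0.2116]
  fit x vs y [-0.0506  0.5512] z 0.20471928018357025 0.20890520663054477 -0.07231604609015632
post top 307 [ 0.5617 -0.204   0.2167] [ 0.5414 -0.218   0.208 ] [ 0.5785 -0.1713  0.2221]
plate ((546.957763671875, -174.67640686035156), (156.77210998535156, 297.3088073730469), 7.622011661529541)
glovebox ((757.1511840820312, 256.2035217285156), (115.07015991210938, 226.822265625), 10.251591682434082) [0.684  0.1364 0.0601] [0.8328 0.3732 0.0828]
tab ((496.7947998046875, 219.79141235351562), (33.65260314941406, 15.077723503112793), 10.50611686706543) [0.5002 0.2178 0.203 ] 0.22224222894954831
green [0.104  0.1761 0.0018] [0.4073 0.721  0.2407]
   750 [0.3019 0.1761 0.0018] [0.4073 0.2324 0.1794]
   518 [0.104  0.3075 0.0028] [0.3765 0.721  0.2407]
flap 25 [ 0.5568 -0.113   0.1789] [ 0.5509 -0.1157  0.1692] [ 0.5603 -0.1103  0.1913]
side
peg 370 [ 0.5525 -0.1137  0.2045] [ 0.5461 -0.1523  0.1862] [ 0.5629 -0.0722  0.21  ]
  fit x vs y [-0.0453  0.5473] z 0.20429051523434466 0.20811888886844024 -0.07216221829141194
post top 423 [ 0.5571 -0.205   0.2166] [ 0.5406 -0.2182  0.208 ] [ 0.5774 -0.1745  0.2211]
plate ((596.603759765625, -185.0177001953125), (198.627197265625, 227.26828002929688), 2.6926629543304443)
glovebox ((757.0171508789062, 255.62564086914062), (119.92249298095703, 224.3071746826172), 10.087424278259277) [0.6812 0.137  0.06  ] [0.8342 0.3736 0.0818]
tab ((498.9418029785156, 220.67739868164062), (31.751131057739258, 14.308074951171875), 9.72870922088623) [0.4969 0.2176 0.2026] 0.22002780034832753
green [0.1254 0.1718 0.0008] [0.4047 0.7293 0.2138]
   1384 [0.2948 0.1718 0.0027] [0.4047 0.2287 0.1796]
   822 [0.1254 0.3075 0.0008] [0.3881 0.7293 0.2138]
flap 42 [ 0.5535 -0.1146  0.178 ] [ 0.548 -0.166  0.167] [ 0.5664 -0.1111  0.2068]
```

```bash
python3 -m crank '[[[100,0,0,-40,0],[100,-35,-18,-40,-5],[100,-70,-36,-40,-10],[100,-105,-54,-40,-15],[100,-140,-73,-40,-20],[100,-175,-91,-40,-25],[100,-210,-109,-40,-29],[100,-245,-127,-40,-29],[100,-280,-145,-40,-29],[100,-315,-163,-40,-29],[100,-350,-181,-40,-29],[100,-380,-197,-40,-29],[100,-401,-208,-40,-29],[100,-401,-208,-40,-29],[100,-401,-208,-40,-29],[100,-401,-208,-40,-29],[100,-401,-208,-40,-29],[100,-401,-208,-40,-29]]]' 60
python3 - <<'E'
from h import *
np.set_printoptions(precision=4,suppress=True)
s=ctrl.observe(); print(s['t'],s['tool_pos'],s['ee_rot'],s['contact_force'])
p=cams.snapshot('wrist'); save(p,'w1.png'); np.savez('pics/wrist1.npz',**{k:np.array(v) for k,v in p.items()})
C=cloud(p,np.ones((480,640),bool))
hsv=cv2.cvtColor(p['frame'],cv2.COLOR_RGB2HSV)
b=(hsv[...,0]>100)&(hsv[...,0]<130)&(hsv[...,1]>150)
T=cloud(p,b); T=T[(T[:,2]>.17)&(T[:,2]<.24)]
print(len(T),T.mean(0)); top=T[T[:,2]>T[:,2].max()-.01]; print(cv2.minAreaRect((top[:,:2]*1000).astype(np.float32)),T[:,2].max())
o=(hsv[...,0]<15)&(hsv[...,1]>180)&(hsv[...,2]>120)
k,l,st,ce=cv2.connectedComponentsWithStats(o.astype(np.uint8))
for i in range(1,k):
    if st[i,4]>100: c=cloud(p,l==i); t=c[c[:,2]>c[:,2].max()-.006];print(ce[i],st[i,4],t.mean(0))
print(proj(p,[[.498,.217,.217]]))
E
```

```text
t: 4.2
tool_pos: [0.4977, 0.2181, 0.344]
ee_rot: [[-0.984, -0.177, -0.0], [-0.177, 0.984, 0.0], [0.0, 0.0, -1.0]]
contact_force: [0.3, 0.1, 0.2]
gripper_width: 0.0853
4.2 [0.4977 0.2181 0.344 ] [[-0.9842 -0.1768 -0.    ]
 [-0.1768  0.9842  0.0001]
 [ 0.      0.0001 -1.    ]] [0.285  0.117  0.1672]
2156 [0.4394 0.2669 0.2034]
((497.2604675292969, 220.94654846191406), (28.39163589477539, 11.146829605102539), 10.100310325622559) 0.2183324535191921
[506.3133  40.4712] 798 [0.3481 0.3253 0.1069]
[333.5583  76.8833] 120 [0.3932 0.2076 0.1062]
[316.8369 168.145 ] 331 [0.463  0.2076 0.1068]
[502.7768 212.3906] 233 [0.4725 0.3663 0.0987]
[537.3306 214.0202] 248 [0.4688 0.3953 0.0989]
[496.3898 250.4492] 236 [0.5049 0.371  0.0989]
[490.8086 286.1484] 256 [0.5379 0.3768 0.0991]
[523.7101 287.2065] 276 [0.534  0.4057 0.099 ]
[516.7852 321.0634] 284 [0.5676 0.4105 0.099 ]
[[318.8165 267.4457]]
```

View pics/w1.png

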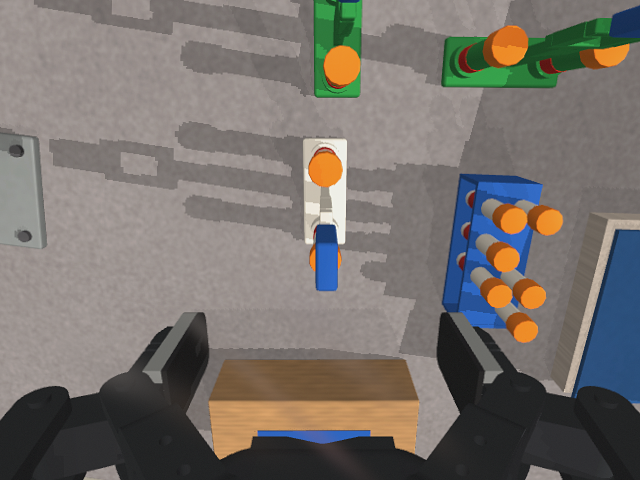

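The wrist view shows the white carrier's tab at (327,257), centred between the fingers. The rack (500,250) is well outside the fingers' span. Descending and gripping.

```bash
python3 -m crank '[[[100,0,2,30,0],[100,0,2,60,0],[100,0,2,80,0],[100,0,2,87,0],[100,0,2,87,0],[100,0,2,87,0],[10,0,2,87,0],[5,0,2,87,0],[5,0,2,87,0],[5,0,2,87,0],[5,0,2,87,0],[5,0,2,87,0],[5,0,2,87,0],[5,0,2,87,0]]]' 60
```

```text
t: 5.42
tool_pos: [0.4979, 0.2196, 0.2571]
ee_rot: [[-0.984, -0.176, 0.0], [-0.176, 0.984, 0.0], [-0.0, 0.0, -1.0]]
contact_force: [-0.5, 0.7, 5.4]
gripper_width: 0.0114
```

Run:
```python
from h import *
p=cams.snapshot('wrist'); save(p,'w2.png'); p=cams.snapshot('side'); cv2.imwrite('pics/s2.png',cv2.resize(p['frame'][100:320,120:400,::-1],None,fx=2.5,fy=2.5))
```

```text
(no output)
```

View pics/s2.png

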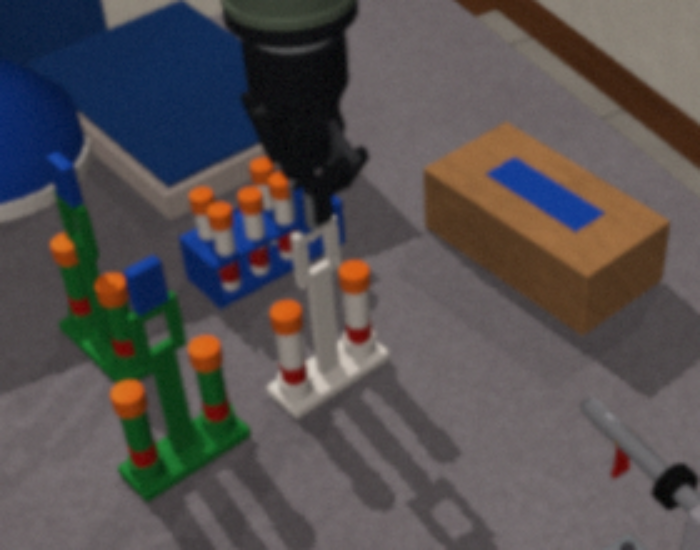

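View pics/w2.png

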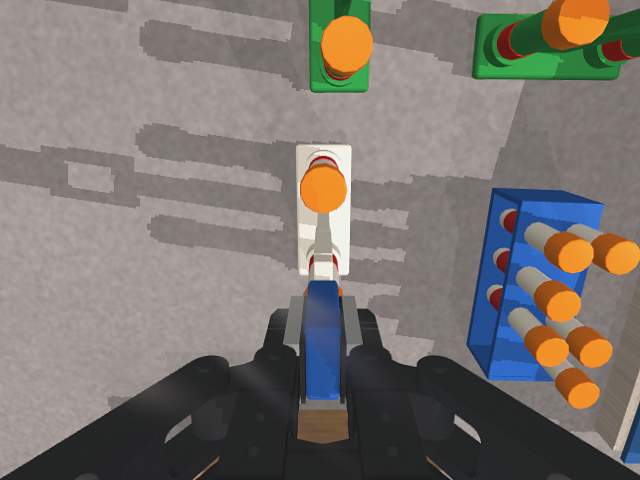

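Gripped at 11.4 mm opening; the blue tab sits squarely between the pads at wrist (323,340). Lifting and moving to in front of the peg.

```bash
python3 -m crank '[[[5,0,0,-10,0],[5,0,0,-25,0],[5,0,0,-40,0],[5,0,-4,-45,0],[5,-1,-18,-45,1],[5,-1,-36,-45,2],[5,-2,-56,-45,3],[5,-3,-76,-45,4],[5,-4,-96,-45,5],[5,-5,-116,-45,6],[5,-5,-136,-45,7],[5,-6,-156,-45,7.5],[5,-7,-176,-45,7.5],[5,-8,-196,-45,7.5],[5,-9,-214,-45,7.5],[5,-9,-228,-45,7.5],[5,-9,-238,-45,7.5],[5,-9,-245,-45,7.5],[5,-9,-245,-45,7.5],[5,-9,-245,-45,7.5]]]'
python3 - <<'E'
from h import *
np.set_printoptions(precision=4,suppress=True)
s=ctrl.observe(); print(s['t'],s['contact_force'],s['tool_pos'])
crop=[]
for n,b in [('scene',(200,170,340,320)),('side',(270,180,430,340))]:
    p=cams.snapshot(n); np.savez(f'pics/{n}3.npz',**{k:np.array(v) for k,v in p.items()})
    crop.append(cv2.resize(p['frame'][b[1]:b[3],b[0]:b[2],::-1],(400,400),interpolation=3))
    for o in ['carrier','tab','eye','peg_tip']: print(n,o,[(np.round(d['xy'],1),round(d['conf'],2)) for d in nets.tip_of(o,p)][:4])
    C=cloud(p,np.ones((480,640),bool))
    def box(lo,hi): return C[((C>lo)&(C<hi)).all(1)]
    P=box([.52,-.13,.185],[.59,-.06,.225]); print('  peg fit',np.polyfit(P[:,1],P[:,0],1),P.mean(0))
    P=box([.5,-.06,.16],[.61,.02,.225]); print('  eye frame',P.min(0),P.max(0),P.mean(0),cv2.minAreaRect((P[:,:2]*1000).astype(np.float32)))
    P=box([.47,-.06,.02],[.65,.02,.155]); print('  lower',P.min(0),P.max(0))
    hsv=cv2.cvtColor(p['frame'],cv2.COLOR_RGB2HSV)
    o=(hsv[...,0]<15)&(hsv[...,1]>180)&(hsv[...,2]>120)
    k,l,st,ce=cv2.connectedComponentsWithStats(o.astype(np.uint8))
    for i in range(1,k):
        if st[i,4]>30:
            c=cloud(p,l==i)
            if len(c) and abs(c[:,1].mean())<.08: print('  orange',ce[i],st[i,4],c.mean(0))
cv2.imwrite('pics/c3.png',np.hstack(crop))
E
```

```text
t: 7.18
tool_pos: [0.5496, -0.0201, 0.3016]
ee_rot: [[-0.999, -0.045, -0.0], [-0.045, 0.999, 0.0], [0.0, 0.0, -1.0]]
contact_force: [-0.3, 0.3, -4.2]
gripper_width: 0.0111
7.1833 [-0.3303  0.2558 -4.2284] [ 0.5496 -0.0201  0.3016]
scene carrier [(array([284. , 288.3]), 0.97), (array([321.1, 176.7]), 0.93), (array([285.1, 208.6]), 0.74)]
scene tab [(array([324.1, 116.3]), 0.84), (array([278.9, 229.6]), 0.76)]
scene eye [(array([281.6, 243.3]), 0.9), (array([322.5, 134.8]), 0.7)]
scene peg_tip [(array([265.8, 259. ]), 0.81)]
  peg fit [-0.0453  0.5517] [ 0.5564 -0.1026  0.205 ]
  eye frame [ 0.5282 -0.0262  0.1605] [ 0.5728 -0.0124  0.2243] [ 0.5531 -0.0212  0.1917] ((550.277099609375, -20.333885192871094), (44.2580680847168, 12.29436206817627), 5.643635272979736)
  lower [ 0.4954 -0.0442  0.0425] [0.6061 0.0069 0.1549]
  orange [269.2544 251.614 ] 114 [ 0.5155 -0.0233  0.1512]
  orange [297.2576 268.9091] 132 [ 0.5897 -0.0205  0.1508]
side carrier [(array([168.1, 239.1]), 0.71), (array([191.6, 280.9]), 0.69), (array([329.7, 298.1]), 0.68), (array([340.9, 224.2]), 0.61)]
side tab [(array([336.1, 223.4]), 0.86), (array([146.2, 172.1]), 0.85)]
side eye [(array([179.1, 231.2]), 0.7), (array([151. , 189.5]), 0.6), (array([337.2, 244.6]), 0.58)]
side peg_tip [(array([354.2, 264.5]), 0.65)]
  peg fit [-0.0393  0.5479] [ 0.5519 -0.1026  0.2043]
  eye frame [ 0.5279 -0.0251  0.1601] [ 0.5719 -0.012   0.2243] [ 0.5476 -0.0209  0.1922] ((549.7766723632812, -18.67171859741211), (44.06117630004883, 11.991942405700684), 3.095836639404297)
  lower [ 0.4942 -0.0438  0.0443] [0.6056 0.0042 0.1549]
  orange [349.0909 255.2727] 154 [ 0.5842 -0.0207  0.1504]
  orange [317.2114 272.7771] 175 [ 0.5109 -0.024   0.1502]
```

View pics/c3.png

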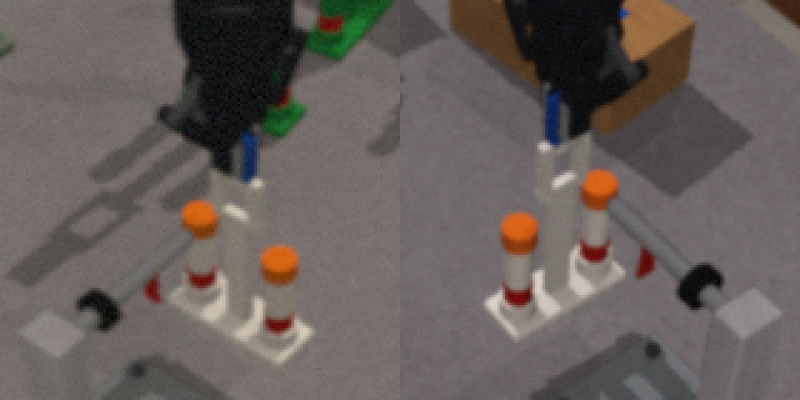

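Both views show the eye level with and in front of the peg tip: eye scene (281,243), tip (266,259). Eye and peg agree laterally within about 1 mm. Entering up to just short of the flap.

```bash
python3 -m crank '[[[5,-0.5,0,-1.5,0],[5,-0.5,-8,-1.5,0],[5,-0.5,-18,-1.5,0],[5,-0.5,-28,-1.5,0],[5,-0.5,-38,-1.5,0],[5,-0.5,-46,-1.5,0],[5,-0.5,-52,-1.5,0],[5,-0.5,-58,-1.5,0],[5,-0.5,-64,-1.5,0],[5,-0.5,-68,-1.5,0],[5,-0.5,-70,-1.5,0],[5,-0.5,-70,-1.5,0],[5,-0.5,-70,-1.5,0]]]'
python3 - <<'E'
from h import *
np.set_printoptions(precision=4,suppress=True)
s=ctrl.observe(); print(s['t'],s['contact_force'],s['wrist_torque'],s['tool_pos'])
crop=[]
for n,b in [('scene',(210,220,310,320)),('side',(310,220,410,320))]:
    p=cams.snapshot(n)
    crop.append(cv2.resize(p['frame'][b[1]:b[3],b[0]:b[2],::-1],(400,400),interpolation=3))
cv2.imwrite('pics/c4.png',np.hstack(crop))
E
```

```text
t: 8.77
tool_pos: [0.5534, -0.09, 0.3034]
ee_rot: [[-0.999, -0.046, 0.0], [-0.046, 0.999, 0.0], [-0.0, 0.0, -1.0]]
contact_force: [0.1, -0.5, -3.0]
gripper_width: 0.0115
8.7667 [ 0.1481 -0.5436 -3.0026] [-0.006  -0.0352 -0.0081] [ 0.5534 -0.09    0.3034]
```

View pics/c4.png

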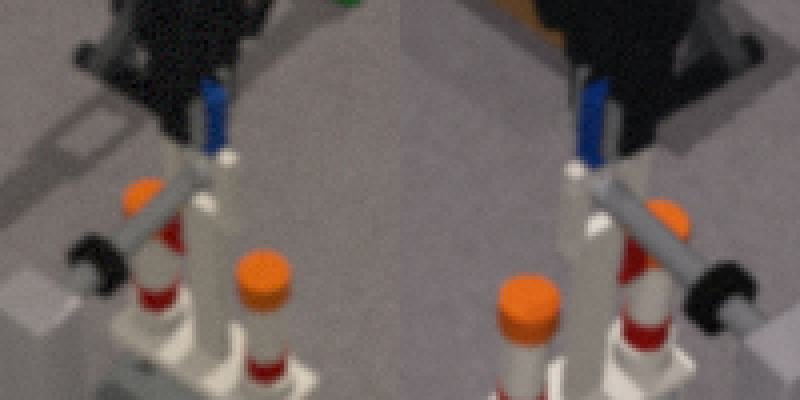

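The eye is round the peg and the tip has passed the plate. There is no side force. Pushing on slowly past the flap.

```bash
python3 -m crank '[[[5,0,-3,0,0],[5,0,-6,0,0],[5,0,-9,0,0],[5,0,-12,0,0],[5,0,-15,0,0],[5,0,-18,0,0],[5,0,-21,0,0],[5,0,-24,0,0],[5,0,-27,0,0],[5,0,-30,0,0],[5,0,-33,0,0],[5,0,-36,0,0],[5,0,-39,0,0],[5,0,-40,0,0],[5,0,-40,0,0]]]'
python3 - <<'E'
from h import *
np.set_printoptions(precision=4,suppress=True)
s=ctrl.observe(); print(s['t'],s['contact_force'],s['wrist_torque'],s['tool_pos'])
crop=[]
for n,b in [('scene',(210,220,310,320)),('side',(310,220,410,320))]:
    p=cams.snapshot(n)
    crop.append(cv2.resize(p['frame'][b[1]:b[3],b[0]:b[2],::-1],(400,400),interpolation=3))
cv2.imwrite('pics/c5.png',np.hstack(crop))
E
```

```text
t: 10.12
tool_pos: [0.5552, -0.1305, 0.3034]
ee_rot: [[-0.999, -0.045, -0.0], [-0.045, 0.999, -0.0], [0.0, -0.0, -1.0]]
contact_force: [0.2, 0.7, -5.1]
gripper_width: 0.0111
10.1167 [ 0.2221  0.7242 -5.1156] [ 0.0094 -0.0019 -0.0252] [ 0.5552 -0.1305  0.3034]
```

View pics/c5.png

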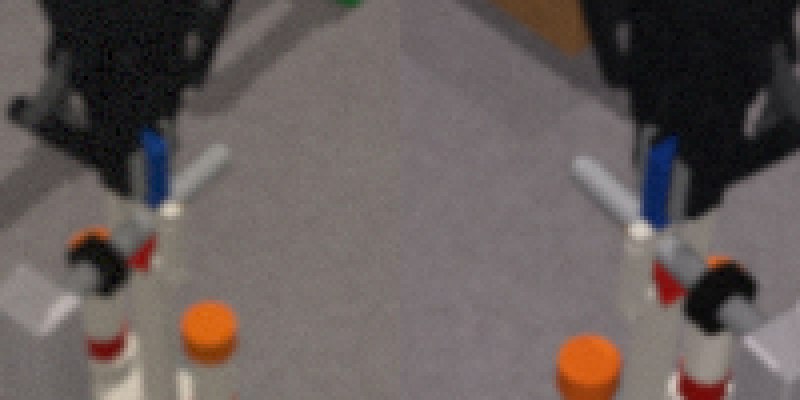

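The flap is lifted inwards ahead of the plate: red at crop (145,250) and (668,280). Continuing.

```bash
python3 -m crank '[[[5,0,-2,0,0],[5,0,-4,0,0],[5,0,-6,0,0],[5,0,-8,0,0],[5,0,-10,0,0],[5,0,-12,0,0],[5,0,-13,0,0],[5,0,-13,0,0],[5,0,-13,0,0],[5,0,-13,0,0]]]'
python3 - <<'E'
from h import *
np.set_printoptions(precision=4,suppress=True)
s=ctrl.observe(); print(s['t'],s['contact_force'],s['wrist_torque'],s['tool_pos'])
crop=[]
for n,b in [('scene',(210,220,310,320)),('side',(310,220,410,320))]:
    p=cams.snapshot(n)
    crop.append(cv2.resize(p['frame'][b[1]:b[3],b[0]:b[2],::-1],(400,400),interpolation=3))
cv2.imwrite('pics/c6.png',np.hstack(crop))
E
```

```text
t: 11.05
tool_pos: [0.5558, -0.1431, 0.3034]
ee_rot: [[-0.999, -0.045, -0.0], [-0.045, 0.999, -0.0], [0.0, -0.0, -1.0]]
contact_force: [-0.2, -1.2, -4.0]
gripper_width: 0.0114
11.05 [-0.2132 -1.1625 -3.9647] [-0.0951  0.002   0.0477] [ 0.5558 -0.1431  0.3034]
```

View pics/c6.png

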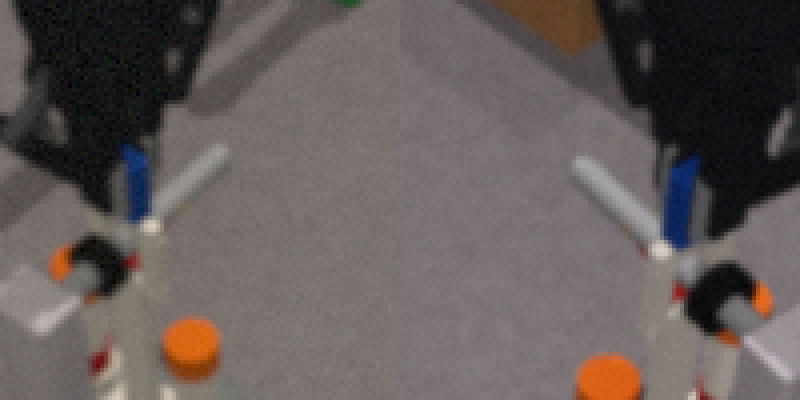

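The flap is still partly raised (red at crop (133,262) and (680,292)). I lower the eye by 3 mm towards its hanging height and go on in small steps, watching the force.

```bash
python3 -m crank '[[[5,0,0,1.5,0],[5,0,0,3,0],[5,0,-1,3,0],[5,0,-2,3,0],[5,0,-3,3,0],[5,0,-3,3,0],[5,0,-3,3,0],[5,0,-3,3,0]]]'
python3 - <<'E'
from h import *
np.set_printoptions(precision=4,suppress=True)
s=ctrl.observe(); print(s['t'],s['contact_force'],s['wrist_torque'],s['tool_pos'])
crop=[]
for n,b in [('scene',(210,220,310,320)),('side',(310,220,410,320))]:
    p=cams.snapshot(n)
    crop.append(cv2.resize(p['frame'][b[1]:b[3],b[0]:b[2],::-1],(400,400),interpolation=3))
cv2.imwrite('pics/c7.png',np.hstack(crop))
E
```

```text
t: 11.82
tool_pos: [0.5559, -0.1461, 0.3005]
ee_rot: [[-0.999, -0.045, 0.0], [-0.045, 0.999, -0.0], [-0.0, -0.0, -1.0]]
contact_force: [-0.1, 0.7, -4.7]
gripper_width: 0.0112
11.8167 [-0.0644  0.6587 -4.7222] [-0.024   0.016   0.0263] [ 0.5559 -0.1461  0.3005]
```

View pics/c7.png

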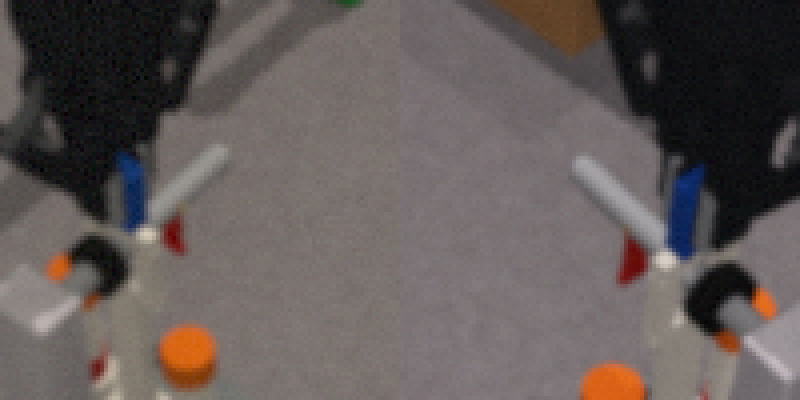

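The flap has dropped: red is now hanging on the tip side of the plate at crop (175,232) and (632,258). Tugging back gently, in small steps.

```bash
python3 -m crank '[[[5,0,3,0,0],[5,0,6,0,0],[5,0,9,0,0],[5,0,12,0,0],[5,0,14,0,0],[5,0,16,0,0],[5,0,17,0,0],[5,0,17,0,0],[5,0,17,0,0]]]'; python3 -m crank '[[[5,0,1,0,0],[5,0,2,0,0],[5,0,2,0,0],[5,0,2,0,0]]]'
```

```text
t: 12.67
tool_pos: [0.5552, -0.1292, 0.3004]
ee_rot: [[-0.999, -0.045, -0.0], [-0.045, 0.999, -0.0], [0.0, -0.0, -1.0]]
contact_force: [-0.1, -0.0, -4.1]
gripper_width: 0.011
t: 13.0
tool_pos: [0.5551, -0.1271, 0.3004]
ee_rot: [[-0.999, -0.046, -0.0], [-0.046, 0.999, -0.0], [0.0, -0.0, -1.0]]
contact_force: [-0.4, -0.4, -2.8]
gripper_width: 0.0111
```

```bash
python3 -m crank '[[[5,0,1,0,0],[5,0,1,0,0],[5,0,1,0,0]]]'|grep -E 'pos|force'; python3 -m crank '[[[5,0,1,0,0],[5,0,1,0,0],[5,0,1,0,0]]]'|grep -E 'pos|force'
python3 - <<'E'
from h import *
crop=[]
for n,b in [('scene',(210,220,310,320)),('side',(310,220,410,320))]:
    p=cams.snapshot(n)
    crop.append(cv2.resize(p['frame'][b[1]:b[3],b[0]:b[2],::-1],(400,400),interpolation=3))
cv2.imwrite('pics/c8.png',np.hstack(crop))
E
```

```text
tool_pos: [0.555, -0.1261, 0.3004]
contact_force: [0.5, -0.9, -2.4]
tool_pos: [0.555, -0.1251, 0.3004]
contact_force: [-0.6, 0.3, -3.9]
```

View pics/c8.png

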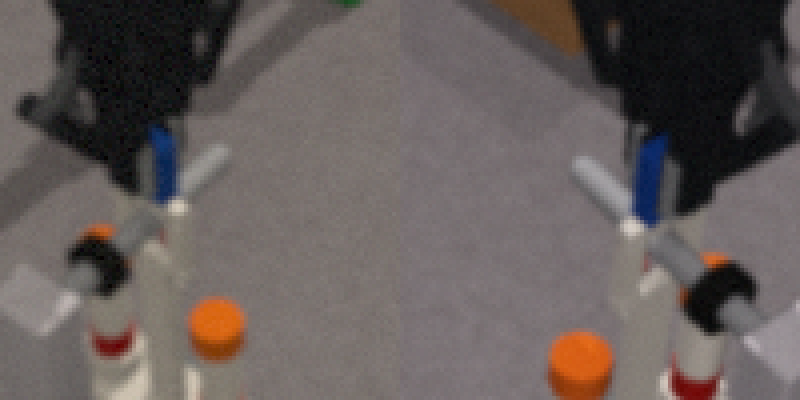

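```bash
python3 -m crank '[[[5,0,1,0,0],[5,0,1,0,0],[5,0,1,0,0]]]'|grep -E 'pos|force'; python3 -m crank '[[[5,0,1,0,0],[5,0,1,0,0],[5,0,1,0,0]]]'|grep -E 'pos|force'
```

```text
tool_pos: [0.555, -0.1241, 0.3004]
contact_force: [0.1, -0.7, -4.2]
tool_pos: [0.5549, -0.1231, 0.3004]
contact_force: [0.3, -0.4, -4.7]
```

```bash
python3 -m crank '[[[5,0,1,0,0],[5,0,1,0,0],[5,0,1,0,0]]]'|grep -E 'pos|force'; python3 -m crank '[[[5,0,1,0,0],[5,0,1,0,0],[5,0,1,0,0]]]'|grep -E 'pos|force'
```

```text
tool_pos: [0.5549, -0.1221, 0.3004]
contact_force: [-0.3, 0.2, -3.3]
tool_pos: [0.5548, -0.1211, 0.3004]
contact_force: [-0.2, 0.8, -4.2]
```

```bash
python3 -m crank '[[[5,0,0.7,0,0],[5,0,0.7,0,0],[5,0,0.7,0,0]]]'|grep -E 'pos|force'; python3 -m crank '[[[5,0,0.7,0,0],[5,0,0.7,0,0],[5,0,0.7,0,0]]]'|grep -E 'pos|force'
```

```text
tool_pos: [0.5548, -0.1205, 0.3004]
contact_force: [-0.4, 0.8, -4.2]
tool_pos: [0.5547, -0.1198, 0.3004]
contact_force: [0.0, -0.2, -3.7]
```

```bash
python3 -m crank '[[[5,0,0.7,0,0],[5,0,0.7,0,0],[5,0,0.7,0,0]]]'|grep -E 'pos|force'; python3 -m crank '[[[5,0,0.7,0,0],[5,0,0.7,0,0],[5,0,0.7,0,0]]]'|grep -E 'pos|force'
python3 - <<'E'
from h import *
crop=[]
for n,b in [('scene',(210,220,310,320)),('side',(310,220,410,320))]:
    p=cams.snapshot(n)
    crop.append(cv2.resize(p['frame'][b[1]:b[3],b[0]:b[2],::-1],(400,400),interpolation=3))
cv2.imwrite('pics/c9.png',np.hstack(crop))
E
```

```text
tool_pos: [0.5547, -0.1191, 0.3004]
contact_force: [-0.3, 0.4, -4.7]
tool_pos: [0.5547, -0.1185, 0.3005]
contact_force: [0.3, -0.1, -3.9]
```

View pics/c9.png

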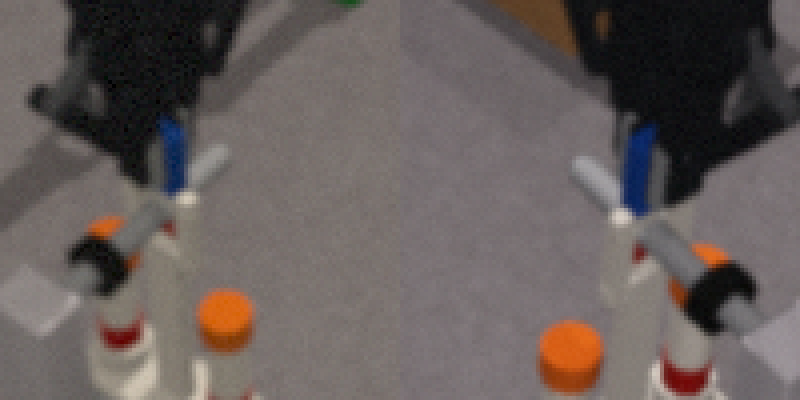

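The flap shows through the slot, just on the tip side of the plate ((168,230) and (638,250)). No contact yet, so continuing.

```bash
for i in 1; do python3 -m crank '[[[5,0,0.7,0,0],[5,0,0.7,0,0],[5,0,0.7,0,0]]]'|grep -E 'pos|force'; done;  python3 -m crank '[[[5,0,0.7,0,0],[5,0,0.7,0,0],[5,0,0.7,0,0]]]'|grep -E 'pos|force'
```

```text
tool_pos: [0.5546, -0.1179, 0.3004]
contact_force: [0.0, -3.8, -4.5]
tool_pos: [0.5546, -0.1174, 0.3005]
contact_force: [-1.5, -6.5, -3.5]
```

The flap holds: the tug force went 3.8 → 6.5 N over 0.6 mm, matching the stiff bush. One hold to confirm, then easing off into the middle of the gap.

```bash
python3 -m crank '[[[5,0,0,0,0],[5,0,0,0,0]]]'|grep -E 'pos|force'
python3 - <<'E'
from h import *
crop=[]
for n,b in [('scene',(210,220,310,320)),('side',(310,220,410,320))]:
    p=cams.snapshot(n)
    crop.append(cv2.resize(p['frame'][b[1]:b[3],b[0]:b[2],::-1],(400,400),interpolation=3))
cv2.imwrite('pics/c10.png',np.hstack(crop))
E
python3 -m crank '[[[5,0,-2,0,0],[5,0,-5,0,0],[5,0,-8,0,0],[5,0,-11,0,0],[5,0,-13,0,0],[5,0,-14,0,0],[5,0,-14,0,0],[5,0,-14,1,0],[5,0,-14,1,0],[5,0,-14,1,0]]]'|grep -E 'pos|force'
python3 -m crank '[[[5,0,0,0.7,0],[5,0,0,0.7,0],[5,0,0,0.7,0]]]'|grep -E 'pos|force'
```

```text
tool_pos: [0.5546, -0.1174, 0.3004]
contact_force: [-0.1, -5.5, -4.3]
tool_pos: [0.5552, -0.1308, 0.2994]
contact_force: [-0.0, -0.2, -3.9]
tool_pos: [0.5553, -0.1309, 0.2987]
contact_force: [0.6, -0.2, -3.3]
```

View pics/c10.png

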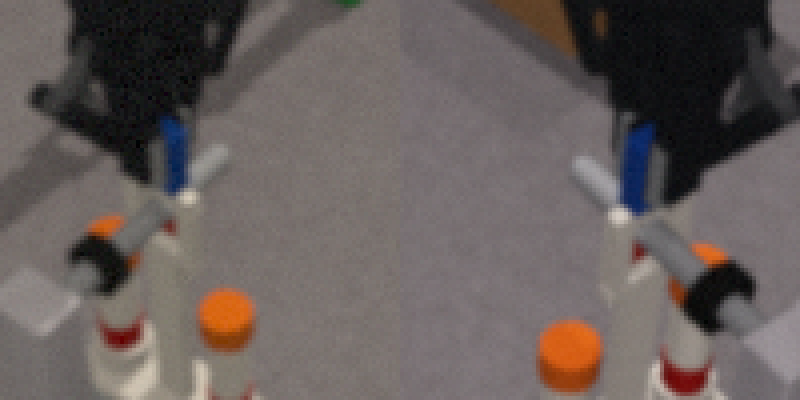

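The picture under tug shows the plate drawn up against the flap, and the force held at 5.5 N. Now lowering until the peg bears the weight.

```bash
python3 -m crank '[[[5,0,0,0.6,0],[5,0,0,0.6,0],[5,0,0,0.6,0]]]'|grep -E 'pos|force'
python3 -m crank '[[[5,0,0,0.5,0],[5,0,0,0.5,0],[5,0,0,0.5,0]]]'|grep -E 'pos|force'
```

```text
tool_pos: [0.5552, -0.131, 0.2981]
contact_force: [0.3, -0.0, -5.2]
tool_pos: [0.5553, -0.131, 0.2976]
contact_force: [-0.0, -0.7, -4.4]
```

```bash
python3 -m crank '[[[5,0,0,0.6,0],[5,0,0,0.6,0],[5,0,0,0.6,0]]]'|grep -E 'pos|force'
python3 -m crank '[[[5,0,0,0.5,0],[5,0,0,0.5,0],[5,0,0,0.5,0]]]'|grep -E 'pos|force'
```

```text
tool_pos: [0.5553, -0.131, 0.2971]
contact_force: [0.3, 0.7, -2.8]
tool_pos: [0.5553, -0.131, 0.2968]
contact_force: [-1.1, 0.8, 5.6]
```

The peg now bears the weight: the vertical force swung from −4 to +5.6 N. I back off 0.3 mm and open.

```bash
python3 -m crank '[[[5,0,0,-0.3,0],[5,0,0,-0.3,0],[5,0,0,-0.3,0]]]'|grep -E 'pos|force'
python3 -m crank '[[[25,0,0,-0.3,0],[35,0,0,-0.3,0],[45,0,0,-0.3,0],[45,0,0,-0.3,0],[45,0,0,-0.3,0],[45,0,0,-0.3,0]]]' 20
python3 - <<'E'
from h import *
p=cams.snapshot('wrist'); save(p,'w11.png')
crop=[]
for n,b in [('scene',(190,200,310,320)),('side',(310,220,430,340))]:
    p=cams.snapshot(n)
    crop.append(cv2.resize(p['frame'][b[1]:b[3],b[0]:b[2],::-1],(400,400),interpolation=3))
cv2.imwrite('pics/c11.png',np.hstack(crop))
E
```

```text
tool_pos: [0.5553, -0.131, 0.2969]
contact_force: [-0.9, -0.4, 3.7]
t: 19.3
tool_pos: [0.5552, -0.131, 0.2971]
ee_rot: [[-0.999, -0.045, -0.0], [-0.045, 0.999, -0.0], [0.0, -0.0, -1.0]]
contact_force: [0.5, 0.1, -0.1]
gripper_width: 0.0384
```

View pics/c11.png

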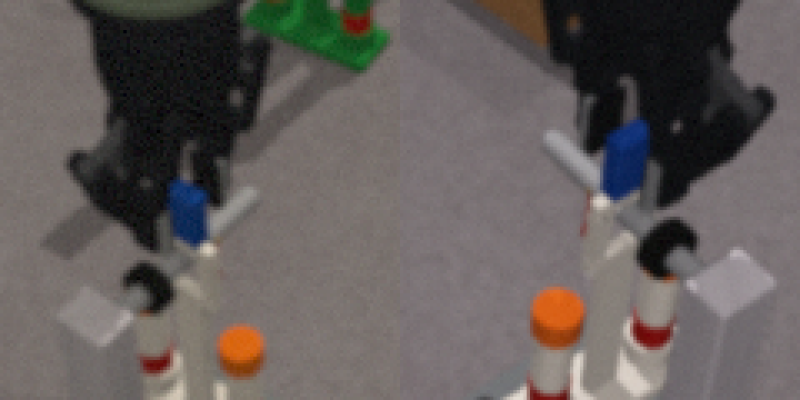

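View pics/w11.png

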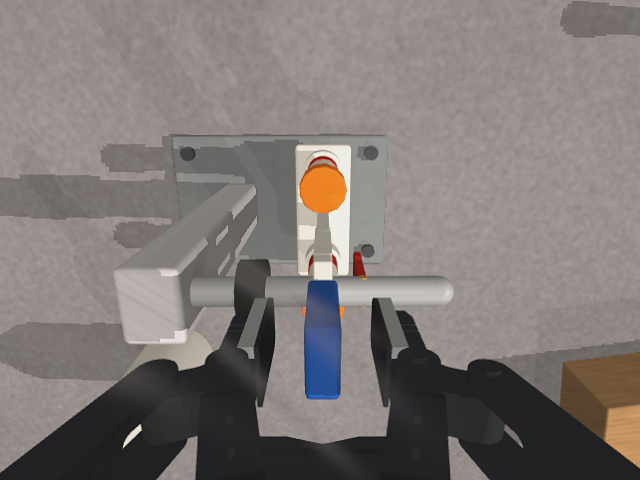

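The carrier hangs free between the pads. The flap is shut on the tip side at wrist (360,265) and the collar is at (253,285). Retreating straight up.

```bash
python3 -m crank '[[[45,0,0,-3,0],[45,0,0,-10,0],[45,0,0,-20,0],[45,0,0,-35,0],[45,0,0,-55,0],[45,0,0,-80,0],[45,0,0,-110,0],[45,0,0,-120,0],[45,0,0,-120,0],[45,0,0,-120,0],[45,0,0,-120,0],[45,0,0,-120,0],[45,0,0,-120,0],[45,0,0,-120,0],[45,0,0,-120,0],[45,0,0,-120,0],[45,0,0,-120,0],[45,0,0,-120,0]]]'
python3 - <<'E'
from h import *
np.set_printoptions(precision=4,suppress=True)
crop=[];pr=[]
for k in range(2):
  for n,b in [('scene',(180,200,320,340)),('side',(310,200,450,340))]:
    p=cams.snapshot(n); pr.append(p)
    if k==0: crop.append(cv2.resize(p['frame'][b[1]:b[3],b[0]:b[2],::-1],(400,400),interpolation=3))
    hsv=cv2.cvtColor(p['frame'],cv2.COLOR_RGB2HSV)
    o=(hsv[...,0]<15)&(hsv[...,1]>180)&(hsv[...,2]>120)
    C=cloud(p,o); C=C[(C[:,1]<-.09)&(C[:,2]>.12)]; print(n,C.mean(0),len(C))
cv2.imwrite('pics/c12.png',np.hstack(crop))
E
python3 -m crank '[[[45,0,0,0,0],[45,0,0,0,0],[45,0,0,0,0],[45,0,0,0,0],[45,0,0,0,0],[45,0,0,0,0]]]' | grep force
python3 - <<'E'
from h import *
p=cams.snapshot('wrist'); save(p,'w12.png')
p=cams.snapshot('scene'); save(p,'s12.png')
E
```

```text
t: 20.95
tool_pos: [0.5553, -0.1309, 0.4171]
ee_rot: [[-0.999, -0.045, -0.0], [-0.045, 0.999, -0.0], [0.0, -0.0, -1.0]]
contact_force: [0.1, -0.3, -0.1]
gripper_width: 0.0384
scene [ 0.5956 -0.1311  0.1463] 143
side [ 0.5165 -0.1351  0.1452] 206
scene [ 0.5955 -0.1309  0.1462] 143
side [ 0.5164 -0.1351  0.1454] 209
contact_force: [-0.0, -0.1, -0.4]
```

View pics/c12.png

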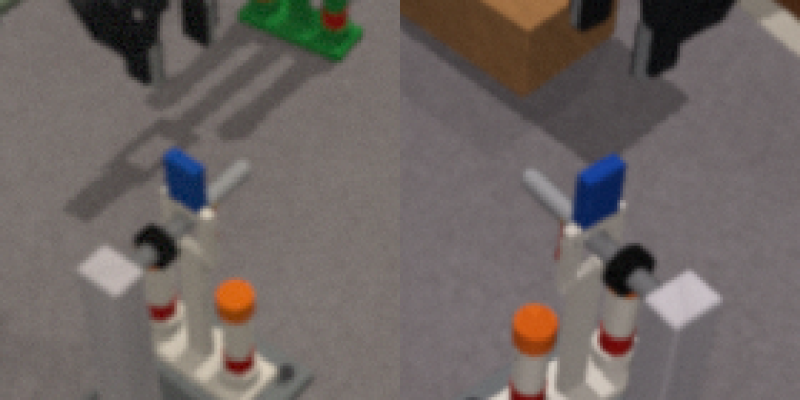

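View pics/w12.png

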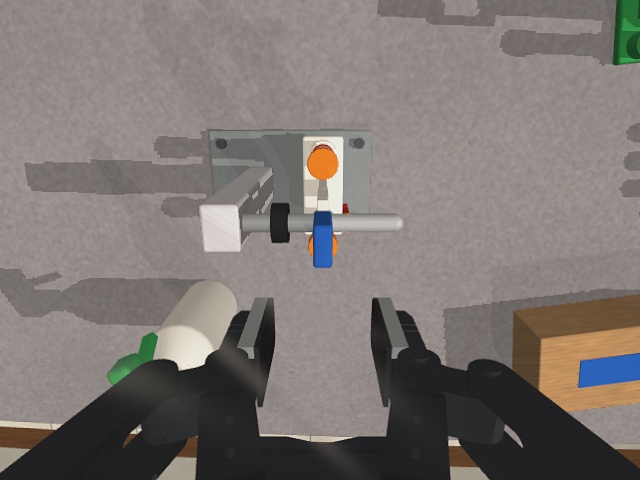

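View pics/s12.png

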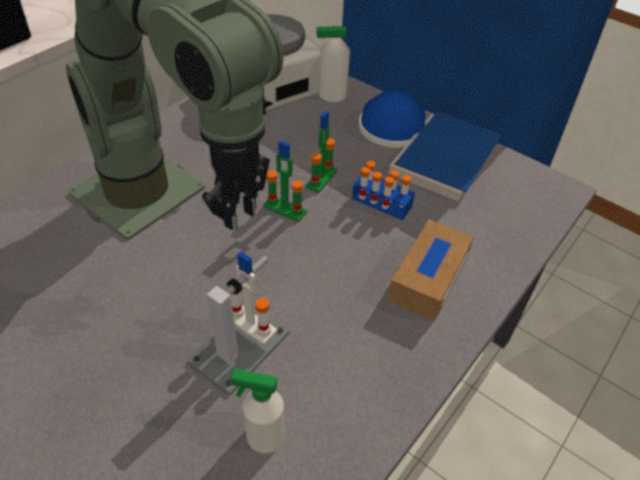

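The carrier hangs still on the peg, moving 0.2 mm at most between pictures. The flap is shut on the tip side (wrist (346,210)), everything else is in place and the gripper is clear. Handing in.

```bash
python3 -c "
from workcell import hand_in; print(hand_in())"
```

```text
the job is handed in; nothing more can be done
None
```

The white carrier is hanging by its eye on the steel peg with the red flap shut behind it. I handed the job in at about 21.5 s on the robot's clock; the limit is 61 s.

- **Pick and push-in:** I gripped the carrier by its blue tab and threaded the eye over the peg, with no more than about 1 N along the peg in any reading. I pushed it in until the pictures showed the flap drop on the tip side.
- **Tug test:** Pulling back 0.6 mm after first contact raised the force from 3.8 to 6.5 N, and it then held at about 5.5 N. That is well below the 15 N limit.
- **Letting go:** I moved the eye back to mid-gap and lowered it until the peg bore the weight, with at most about 10 N on the peg. Then I opened the gripper and withdrew straight up.

**Last checks:** the carrier was still, moving 0.2 mm at most between pictures. The flap was shut and the gripper was clear, with wrist force close to zero. The spray bottle, tube rack, glove box and green look-alikes looked unmoved in the last scene picture. None of these checks failed or disagreed, though the wrist force was only read at the end of each move, so a brief peak in between would not have shown.

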